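Shut the press guard and hold the press lever in the green

ROBOT

A 6-joint arm with a two-finger parallel gripper is mounted at the origin on a cart in front of the work surface, level with it; the furniture and walls round the work are solid. World frame = base frame: x ahead of the robot, y to its left, z up, the work surface at z = 0. Lengths are in m, angles in rad, forces in N, time in s.
With the tool pointing down it reaches from about 0.275 to 0.975 m from the base axis. Payload 8.4 kg.
Tool frame: the origin (TCP) lies at the very end of the fingers, on their centre line; the grasp point (between the pads) lies 19 mm behind it; z points along the fingers, y is the line along which they close (so a half turn about z gives the same grasp; the last joint's range is limited). The gripper opens to 92 mm and grips with 3 to 60 N. Pads are 20 mm wide; open, the fingers measure 128 mm over their backs; the gripper's body (75 mm by 189 mm) begins 69 mm behind the grasp point.
Start: joints at [-1.31, 0.353, 1.633, -0, 1.155, -0.002], TCP at [0.162, -0.604, 0.215] pointing down, gripper open.
Joint ranges: [-2.63, 2.63], [-0.92, 2.1], [0.06, 2.66], [-1.3, 4.44], [0, 2.69], [-3.02, 3.02]. Speed limits (rad/s): [2.22, 2.22, 2.79, 3.14, 3.14, 3.14].

INTERFACE

Orientations are given as a unit quaternion [w, x, y, z].
In Python, from rig import bot gives the robot as it stands. Calls block until the motion is done:
- bot.move_pose(position, orientation): joint-space move of the TCP to a pose.
- bot.servo_line(position, orientation=None, vel=0.15): straight line of the TCP; orientation=None keeps the orientation; vel is the mean speed in m/s.
- bot.set_joints(angles): joint-space move.
- bot.release() and bot.grab(effort=None): open the fingers fully, or close them until they stop; effort is the grip in N (None keeps the last).
- bot.hold(seconds).
- bot.ik(position, orientation): joint angles nearest the present ones, or None.
- bot.snapshot(name): name is "side" or "top" or "wrist"; returns the picture (480x640x3 uint8, red, green, blue); there is no depth.
- bot.camera_info(name): a dict with "vertical_fov" (degrees; the focal length in pixels is half the picture's height over the tangent of half this angle, whatever the lens; pixels are square), "cx", "cy" (the principal point, pixels), "k1" (the pictures are not rectified: a ray, as slopes to the right and down, at radius r is drawn at 1 + k1 r^2 times it, then the intrinsics apply), "R" (3x3) and "t" (3): a world point X has camera coordinates R X + t; the wrist camera has in their place "tool_from_camera" (4x4, takes a point from camera to tool coordinates, whose origin is the TCP and whose axes are the flange's). Camera axes: x right, y down, z forward; pixel columns grow to the right and rows downward; lengths in m; the calibration is good to about 2 mm. A picture is of the moment at which its call begins: read the wrist's pose just before it. camera_info takes no time and is no camera call.
A pose or a line that the arm cannot do raises bot.MotionError and nothing moves.
- bot.close_job(): hands the job in; it is judged then, once.
Readings, each from a call of its own:
- bot.read_time(): time.
- bot.read_joint_pos(): joint angles.
- bot.read_qd(): joint speeds.
- bot.read_effort(): joint torques, N m.
- bot.read_tool_pos(): TCP position.
- bot.read_eef_rot(): TCP orientation.
- bot.read_ft_force(): force on the tool from outside, world axes, zero at the start.
- bot.read_wrist_torque(): the same for the moment, N m.
- bot.read_finger_gap(): opening from 0.0 (shut) to 1.0 (fully open).
- bot.read_grasp_force(): force on a finger pad.
Only numpy, scipy, OpenCV 4.12 (cv2) and the standard library are available. Lean on these libraries where they do the work, as an engineer would, in place of code of your own. Each camera call takes 0.05 s, during which the arm holds its last target. There are 200 camera calls.

TASK

Slide the press's clear guard window fully shut by its black handle, and only then push the red palm pad of the spring-loaded lever down with the fingertips until its pointer stands in the green band of the gauge, never as far as the red. Keep it there for two seconds and finish while still holding it in the green: do not let go. Leave the other things on the desk where they are.

Things in the scene. Friction and masses are not known exactly. Their poses are not given: they have to be found in the camera images.
- press: green bench press, fixed, on a wooden plinth 2 to 22 mm high (varies). Origin on the plinth top under the head; heights count from it. Own -x is its front (roughly towards the robot), own +y its left seen from the robot. Head 90 mm wide, x -55 to +80, top 190 mm high. Guard window slides along own y at x = -85 mm; its top rail (y -165 to +70) is 126 mm high. Lever at y = +95 mm.
- press_lever: the press lever; origin at its hinge, at the left of the press head: press x = 0, y = +95 mm, 155 mm above the press origin; hinge axis along press y. With the lever at q rad and e = 0.30 - q, the centre of the palm pad's top face is, from here in press axes, at x = -0.16 cos e + 0.012 sin e, y = 0, z = 0.16 sin e + 0.012 cos e (m).
- gauge (a point): top of the gauge post left of the palm pad: 24 mm wide, its top 215 mm above the press origin, at press x = -140, y = +128 mm. Its front has bands, from above: white, green, white, red. A small black pointer on the pad's side travels down in front of them; heights above the press origin: green 156 to 140 mm, red from 132 mm down.
- guard_handle (a point): black upright handle post of the guard window, 14 mm across; this point is the centre of its top end, 150 mm above the press origin, 41 mm in front of the window (press x = -126 mm). Press y is -40 mm when shut, -40 mm minus the joint value when open. Its upper 48 mm are free to grip from above; below, a bracket joins it to the window.
- guard (a joint): opening of the guard window in m: 0 = fully shut in front of the bobbin (against a stop), 0.10 = fully open, to the press's own -y (right). To shut it, move the handle along the press's own +y. Friction about 2 N; it stays where it is left.
- palm_pad (a point): red palm pad on the end of the press lever, 50 mm (along the lever) x 42 x 16 mm, flat top with a dark rubber face; this point is the centre of the top face, 160 mm in front of the hinge: 214 mm above the press origin at rest, 156 mm in the middle of the green. It moves on an arc; the face tilts by e = 0.30 - q (level at q = 0.30). The rules call it press_lever_c0.
- lever_angle (a joint): angle q of the press lever in rad: 0 = up, at rest, growing as the pad is pushed down, 0.60 = end stop. A spring lifts it back: the pad needs about 5 N to start, 9 N in the green band. The pointer is in the green band from 0.32 to 0.42, in the red band from 0.47.
- water_bottle: tall clear water bottle with a blue cap, 66 mm wide, 209 mm tall; origin at the centre of its underside. Bystander.
- coffee_cup: takeaway coffee cup with a brown lid, 92 mm wide, 160 mm tall; origin at the centre of its underside. Bystander.
- spool_3: green thread spool, standing, 28 mm wide, 60 mm tall; origin at the centre of its underside. Bystander.
- spool_5: black thread spool, standing, 28 mm wide, 48 mm tall; origin at the centre of its underside. Bystander.
- tape_black: roll of black tape lying flat, 53 mm wide, 19 mm tall; origin at the centre of its underside. Bystander.
- pin_case: round pale-blue and white pin case, 56 mm wide, 16 mm tall; origin at the centre of its underside. Bystander.

How it is judged:
By the outcome, as a careful person would: the job done as asked, in the order asked, and still so for the second after the job is handed in, while the arm keeps its last pose, push and grip.
It also fails if it takes over 48 s, if anything falls off the work surface, if the arm or the gripper's body presses on something with over 40 N, if the wrist force passes 120 N, or if a joint passes its speed limit or range.

## Working session

There is one attempt and no reset: what is moved stays moved. The work goes in short steps, each a Python script; the robot and the scene stay as the last script left them, time stands still between calls to the robot, and variables do not carry over. Pictures are saved under pics/ and viewed, at most 10 in all, crops included, and the job is handed in when it is done.

```bash
mkdir -p pics; ls
python3 - <<'E'
from rig import bot
import cv2,json
for n in("side","top"):
    cv2.imwrite(f"pics/{n}0.png",bot.snapshot(n)[:,:,::-1])
    c=bot.camera_info(n);print(n,{k:(v.tolist() if hasattr(v,'tolist') else v) for k,v in c.items()})
c=bot.camera_info("wrist");print(c)
print(bot.read_time(),bot.read_eef_rot())
E
```

```text
pics
rig.py
side {'vertical_fov': 48.90397677390784, 'cx': 321.86924991030503, 'cy': 243.3647318422957, 'k1': -0.08243730609592721, 'R': [[-0.8423794927507462, -0.5386205505806085, 0.016872838683443515], [-0.23448857943098642, 0.33817957334739884, -0.9113998476448243], [0.4851926383504117, -0.7717010293260035, -0.4111759052130284]], 't': [0.3615301676573583, 0.3026837774738759, 0.7820327994407464]}
top {'vertical_fov': 54.44376705303365, 'cx': 315.78702486241554, 'cy': 229.55083562398144, 'k1': -0.07431275270643677, 'R': [[0.002264233541035915, -0.9998551995844901, 0.01686573776423237], [-0.9896180186195029, -0.004664112117248272, -0.14364687007299204], [0.14370473363839126, -0.016365387927511646, -0.9894852821583057]], 't': [-0.13576184100502026, 0.5345485824838725, 1.03417177550567]}
{'vertical_fov': 71.64924911461034, 'cx': 321.3883889814185, 'cy': 242.65683039013015, 'k1': 0.002600191846484953, 'tool_from_camera': array([[ 6.24951720e-04, -9.69309061e-01, -2.45844572e-01,
         6.93193199e-02],
       [ 9.99999781e-01,  5.51697609e-04,  3.66841904e-04,
        -1.69147617e-04],
       [-2.19951319e-04, -2.45844747e-01,  9.69309193e-01,
        -1.69911503e-01],
       [ 0.00000000e+00,  0.00000000e+00,  0.00000000e+00,
         1.00000000e+00]])}
0.1 [-5.99565655e-04  9.91379444e-01  1.31020736e-01 -7.72448059e-05]
```

View pics/side0.png

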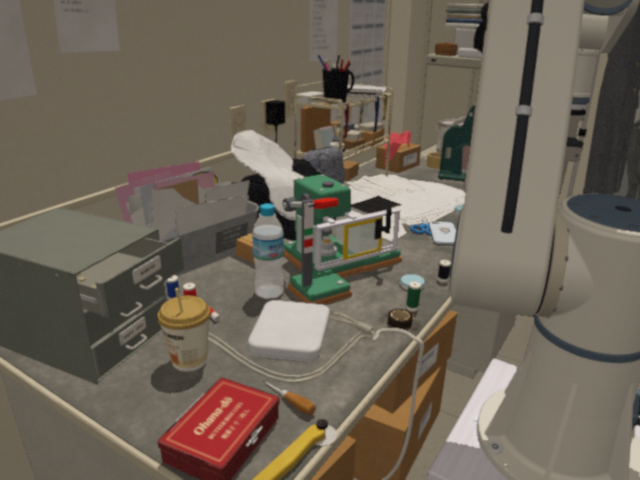

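View pics/top0.png

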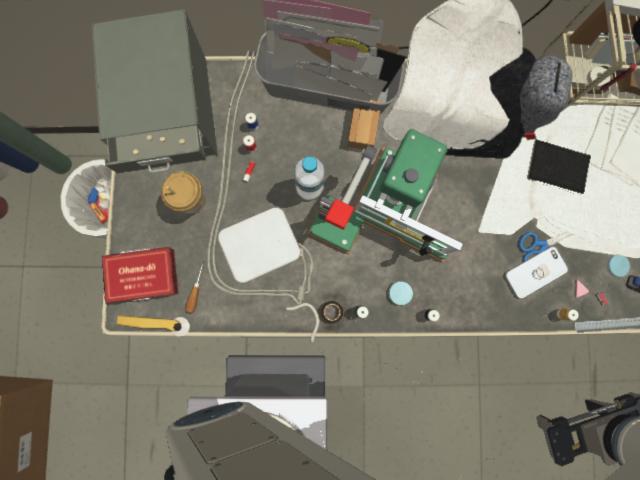

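The side view shows the press head at about (325,200), the red pad at (322,202) and the window frame from 315 to 400. The top view shows the red pad at (340,214), the rail running from (362,201) to (460,245), and the bottle close to the left at (310,178). Next I'll zoom in.

Run:
```python
import cv2,numpy as np
t=cv2.imread('pics/top0.png')[120:270,300:480];s=cv2.imread('pics/side0.png')[170:310,270:420]
cv2.imwrite('pics/tz.png',cv2.resize(t,None,fx=4,fy=4,interpolation=cv2.INTER_CUBIC))
cv2.imwrite('pics/sz.png',cv2.resize(s,None,fx=4,fy=4,interpolation=cv2.INTER_CUBIC))
```

```text
(no output)
```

View pics/tz.png

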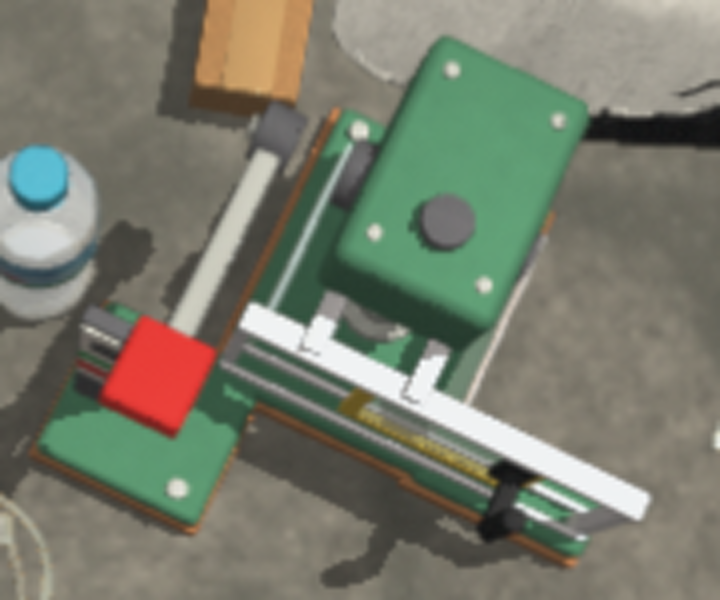

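View pics/sz.png

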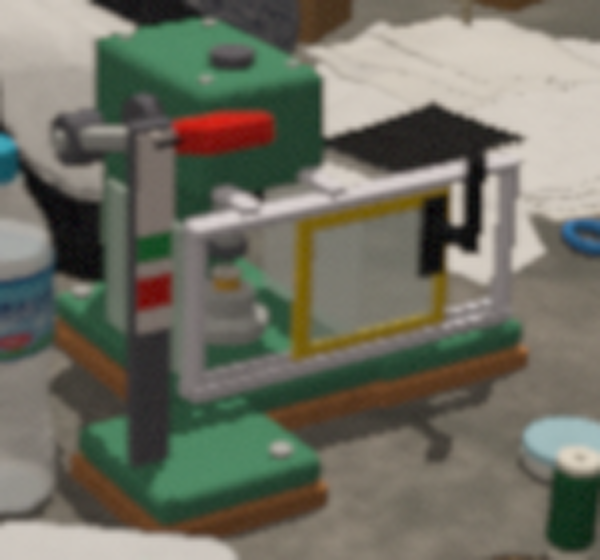

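The handle is on the right half, with its top at about top-zoom (512,522) and side-zoom (477,157). The window is open. Next I'll fit the press pose by least squares on named points from both views.

```bash
cat > h.py <<'E'
from rig import bot
import numpy as np,cv2
from scipy.spatial.transform import Rotation as Ro
from scipy.optimize import least_squares
def K(c):
    f=240/np.tan(np.radians(c['vertical_fov']/2));return f
def proj(c,X,R=None,t=None):
    R=c['R'] if R is None else R;t=c['t'] if t is None else t
    p=np.asarray(R)@X+t;s=p[:2]/p[2];s=s*(1+c['k1']*(s@s));return s*K(c)+[c['cx'],c['cy']]
def press(p,q):  # p=x,y,h,yaw
    c,s=np.cos(p[3]),np.sin(p[3]);return np.array([p[0]+c*q[0]-s*q[1],p[1]+s*q[0]+c*q[1],p[2]+q[2]])
def pad(q):
    e=.3-q;return np.array([-.16*np.cos(e)+.012*np.sin(e),.095,.155+.16*np.sin(e)+.012*np.cos(e)])
E
python3 - <<'E'
from h import *
ct,cs=bot.camera_info('top'),bot.camera_info('side')
z=lambda u,v,o:np.array([(u+.5)/4-.5+o[0],(v+.5)/4-.5+o[1]])
T=lambda u,v:(ct,z(u,v,(300,120)));S=lambda u,v:(cs,z(u,v,(270,170)))
P=[]
A=lambda n,obs,f,w:P.append((n,obs,f,w))
k=lambda *a:(lambda g:np.array(a))
hd=lambda g:np.array([-.126,-.04-g,.15])
A('railL',T(245,314),k(-.085,.07,.126),1);A('railR',T(645,507),k(-.085,-.165,.126),1)
A('handle',T(513,522),hd,1);A('handleS',S(477,157),hd,1)
A('railLs',S(190,228),k(-.085,.07,.126),.6);A('railRs',S(518,160),k(-.085,-.165,.126),.6)
A('gaugeS',S(152,124),k(-.14,.128,.215),1);A('gauge',T(108,322),k(-.14,.128,.215),.6)
for n,o,x,y in(('BL',T(445,32),.08,.045),('BR',T(592,100),.08,-.045),('FR',T(490,332),-.055,-.045),('FL',T(333,258),-.055,.045),('sBL',S(97,32),.08,.045),('sFR',S(325,72),-.055,-.045)):
    A(n,o,k(x,y,.19),.6)
A('pad',T(160,373),lambda g:pad(0),.4)
def res(p,w=1):return np.concatenate([(P_[3] if w else 1)*(proj(P_[1][0],press(p,P_[2](p[4])))-P_[1][1]) for P_ in P])
r=least_squares(res,[.6,-.25,.01,-.4,.06],loss='soft_l1')
print(r.x,np.degrees(r.x[3]))
for a,b in zip(P,res(r.x,0).reshape(-1,2)):print(a[0],b.round(1))
print('handle',press(r.x,hd(r.x[4])),'pad',press(r.x,pad(0)))
np.save('p.npy',r.x)
E
```

```text
[ 0.63418974 -0.32711424  0.01206566 -0.45459954  0.05938684] -26.0466351620184
railL [-0.3 -0.1]
railR [0.2 0.5]
handle [ 0.1 -0.7]
handleS [0.3 0.5]
railLs [ 0.4 -0.1]
railRs [ 0.2 -0.8]
gaugeS [ 0.  -0.1]
gauge [-0.4  0.1]
BL [-1.3 -1.8]
BR [2.  0.4]
FR [0.7 0.7]
FL [-0.9 -0.6]
sBL [-1.7  0.6]
sFR [2.5 0.3]
pad [-0.1 -0.7]
handle [ 0.47734568 -0.36108012  0.16206566] pad [ 0.54176103 -0.17620138  0.22581293]
```

The fit is within about 1 px. The press yaw is -26°, the plinth is 12 mm high and the guard is open about 59 mm. Next I'll grip the handle and slide it.

```bash
cat >> h.py <<'E'
def quat(xdir):
    x=np.array([np.cos(xdir),np.sin(xdir),0]);z=np.array([0,0,-1.]);y=np.cross(z,x)
    q=Ro.from_matrix(np.column_stack([x,y,z])).as_quat();return q[[3,0,1,2]]
E
python3 - <<'E'
from h import *
p=np.load('p.npy');g=p[4]
Q=quat(p[3]+np.pi)
W=lambda y,z:press(p,np.array([-.126,y,z]))
print(bot.ik(W(-.04-g,.2),Q))
bot.move_pose(W(-.04-g,.26),Q)
bot.servo_line(W(-.04-g,.115),vel=.12)
f0=bot.read_ft_force();print('f',f0,bot.read_time())
bot.grab(15);print('gap',bot.read_finger_gap(),bot.read_grasp_force(),bot.read_tool_pos(),bot.read_ft_force())
yd=np.array([-np.sin(p[3]),np.cos(p[3]),0])
f1=bot.read_ft_force()
bot.servo_line(W(-.048,.115),vel=.06)
print('f',(bot.read_ft_force()-f1)@yd)
for y in np.arange(-.046,-.028,.002):
    bot.servo_line(W(y,.115),vel=.03)
    F=(bot.read_ft_force()-f1)@yd;print(round(y,3),round(F,1),end=' ')
    if F<-10:break
print(bot.read_time(),bot.read_tool_pos(),bot.read_finger_gap())
cv2.imwrite('pics/side1.png',cv2.resize(bot.snapshot('side')[150:320,260:430,::-1],None,fx=3,fy=3,interpolation=cv2.INTER_CUBIC))
E
```

```text
[-6.50111807e-01  3.14584798e-01  1.69452392e+00 -4.44089210e-16
  1.13248394e+00 -1.76630859e+00]
f [-0.25334392  0.85102499  1.22341923] 3.0083
gap 0.14574005136784812 14.999981224536896 [ 0.47733274 -0.36109148  0.12706227] [ 0.10023556 -0.311835    1.10715693]
f 2.7501277351888014
-0.046 0.3 -0.044 -1.3 -0.042 -1.0 -0.04 -1.4 -0.038 -9.4 -0.036 -18.7 6.675 [ 0.50360616 -0.30716914  0.12712454] 0.1483081907241896
```

View pics/side1.png

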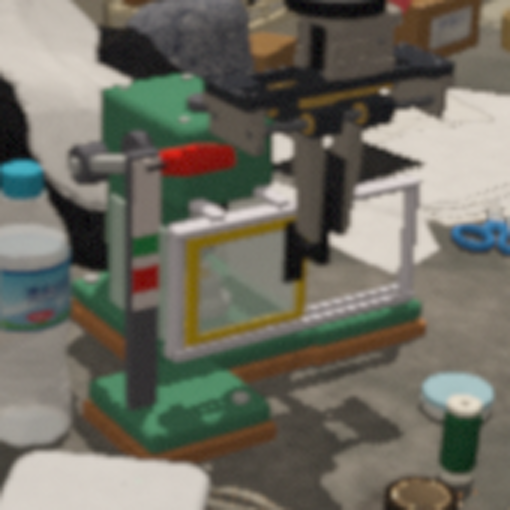

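The force rose against the stop at y≈-39 mm and the picture shows the window fully left in its frame, so it is shut. Next I'll release, lift and go to the pad.

Run:
```python
from h import *
p=np.load('p.npy')
bot.release()
a=bot.read_tool_pos();bot.servo_line(a+[0,0,.16],vel=.15)
Q=quat(p[3]+np.pi/2)
P0=press(p,pad(0))
bot.grab(20)
bot.move_pose(P0+[0,0,.05],Q)
bot.servo_line(P0+[0,0,.012],vel=.1)
f0=bot.read_ft_force();print(bot.read_time(),f0)
for q in(-.04,0,.05,.1,.15,.2,.25,.3,.34):
    e=.3-q;X=press(p,pad(max(q,0)))+[0,0,.018*abs(np.tan(e))-.16*min(q,0)]
    bot.servo_line(X,vel=.04);print(q,(bot.read_ft_force()-f0).round(1),bot.read_tool_pos()[2].round(4)-X[2].round(4))
print(bot.read_time())
cv2.imwrite('pics/side2.png',cv2.resize(bot.snapshot('side')[150:320,260:430,::-1],None,fx=3.5,fy=3.5,interpolation=cv2.INTER_CUBIC))
```

```text
12.6167 [ 0.92697506 -0.06436121 -0.10090363]
-0.04 [-1.3  0.3  0.4] 0.0007000000000000062
0 [-0.7  0.4 -0.2] -0.0003999999999999837
0.05 [ 0.1 -0.5  3.9] 0.00020000000000000573
0.1 [-1.2  0.6  3.9] 0.00020000000000000573
0.15 [-1.7  1.4  5.7] 0.00020000000000000573
0.2 [-1.5  1.4  5.7] 0.0003999999999999837
0.25 [-2.   2.4  7. ] 0.0005000000000000004
0.3 [-2.7  1.3  8. ] 0.0003999999999999837
0.34 [-2.6  1.5  8. ] 0.0005000000000000004
15.7417
```

View pics/side2.png

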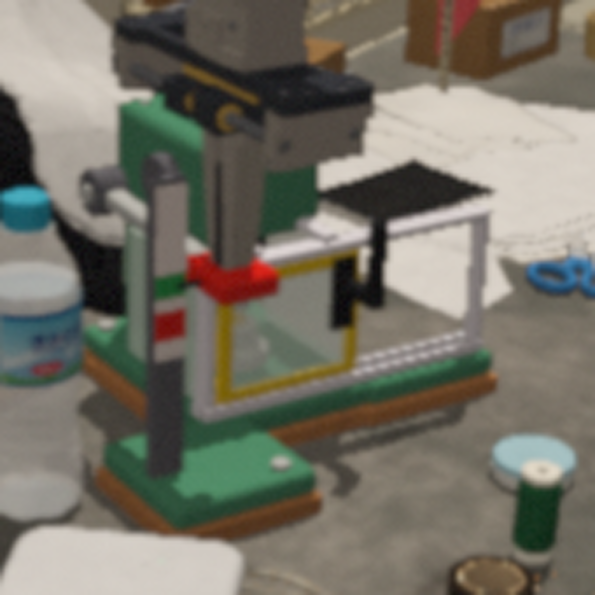

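The guard is still shut and the pad is down near the top of the green, though the pointer is too small to make out at this scale. I'll go to q=0.37 and zoom in on the gauge.

Run:
```python
from h import *
p=np.load('p.npy')
q=.37;X=press(p,pad(q))+[0,0,.018*np.tan(.07)]
bot.servo_line(X,vel=.03);print(bot.read_ft_force(),bot.read_tool_pos()-X,bot.read_time())
I=np.mean([bot.snapshot('side').astype(float) for _ in range(4)],0).astype(np.uint8)
cv2.imwrite('pics/side3.png',cv2.resize(I[205:260,290:350,::-1],None,fx=10,fy=10,interpolation=cv2.INTER_CUBIC))
c=bot.camera_info('side')
# pad top-face corners (right/front) predicted vs q
for q in(.32,.37,.42,.47):
    e=.3-q;m=pad(q);d=np.array([-np.cos(e),0,np.sin(e)])*.025
    n=np.array([np.sin(e),0,np.cos(e)])*.016
    print(q,*[((proj(c,press(p,m+d+[0,s,0]-k*n))-[290,205]+.5)*10).round(0) for s in(.021,-.021) for k in(0,1)])
```

```text
[-1.79635912  1.20045283  8.71557276] [-1.12787693e-04  9.99197591e-05  5.81241019e-04] 16.0833
0.32 [342. 257.] [340. 329.] [515. 219.] [512. 289.]
0.37 [342. 300.] [338. 369.] [514. 261.] [509. 329.]
0.42 [340. 341.] [334. 408.] [512. 301.] [505. 367.]
0.47 [338. 381.] [329. 445.] [509. 340.] [500. 404.]
```

View pics/side3.png

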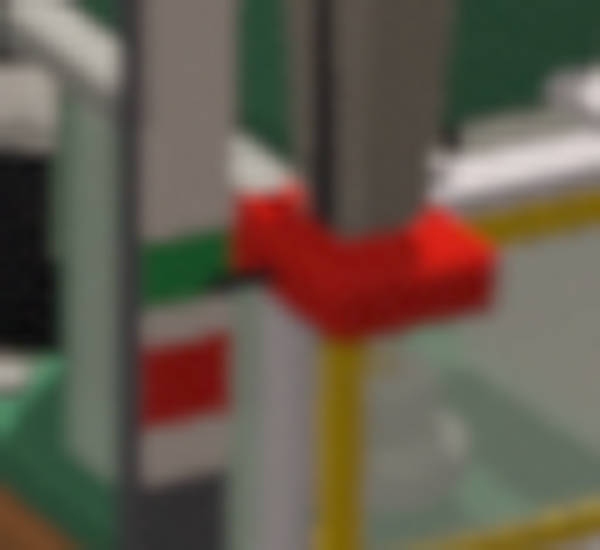

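The pointer shows dark at about (240,277), against green that spans rows 235–285 at that edge. I'll compare this with predicted rows, and use the band edges to cancel the calibration bias.

Run:
```python
from h import *
p=np.load('p.npy');c=bot.camera_info('side')
f=lambda *a:((proj(c,press(p,np.array(a)))-[290,205]+.5)*10).round(0)
for x in(-.146,-.152):
  for y in (.116,.14): print('post',x,y,*[f(x,y,z) for z in(.156,.140,.132)])
for q in(.32,.345,.37,.395,.42):
    e=.3-q;m=pad(q)-np.array([np.sin(e),0,np.cos(e)])*.008
    print('ptr',q,m.round(4),f(m[0],.116,m[2]),f(m[0],.122,m[2]))
I=cv2.imread('pics/side3.png')
for x in(150,180,210,225,235,245,255):print(x,[tuple(I[y,x,::-1]) for y in range(240,320,8)])
```

```text
post -0.146 0.116 [244. 226.] [243. 296.] [242. 331.]
post -0.146 0.14 [144. 247.] [144. 318.] [144. 353.]
post -0.152 0.116 [258. 235.] [257. 306.] [257. 341.]
post -0.152 0.14 [158. 257.] [158. 328.] [158. 363.]
ptr 0.32 [-0.16    0.095   0.1558] [278. 249.] [253. 255.]
ptr 0.345 [-0.16    0.095   0.1518] [278. 267.] [253. 273.]
ptr 0.37 [-0.1599  0.095   0.1478] [277. 285.] [252. 290.]
ptr 0.395 [-0.1597  0.095   0.1438] [276. 302.] [252. 307.]
ptr 0.42 [-0.1593  0.095   0.1398] [275. 319.] [251. 324.]
150 [(np.uint8(84), np.uint8(92), np.uint8(76)), (np.uint8(52), np.uint8(80), np.uint8(54)), (np.uint8(35), np.uint8(75), np.uint8(43)), (np.uint8(33), np.uint8(75), np.uint8(41)), (np.uint8(33), np.uint8(75), np.uint8(41)), (np.uint8(32), np.uint8(75), np.uint8(41)), (np.uint8(33), np.uint8(75), np.uint8(42)), (np.uint8(43), np.uint8(77), np.uint8(47)), (np.uint8(65), np.uint8(84), np.uint8(61)), (np.uint8(93), np.uint8(95), np.uint8(83))]
180 [(np.uint8(64), np.uint8(87), np.uint8(62)), (np.uint8(35), np.uint8(79), np.uint8(43)), (np.uint8(23), np.uint8(78), np.uint8(38)), (np.uin
[... 1867 characters left out ...]
), np.uint8(20)), (np.uint8(54), np.uint8(43), np.uint8(38)), (np.uint8(69), np.uint8(75), np.uint8(67)), (np.uint8(96), np.uint8(101), np.uint8(91)), (np.uint8(104), np.uint8(109), np.uint8(98)), (np.uint8(106), np.uint8(112), np.uint8(100))]
255 [(np.uint8(135), np.uint8(21), np.uint8(15)), (np.uint8(129), np.uint8(19), np.uint8(12)), (np.uint8(120), np.uint8(19), np.uint8(13)), (np.uint8(106), np.uint8(20), np.uint8(18)), (np.uint8(72), np.uint8(22), np.uint8(20)), (np.uint8(62), np.uint8(43), np.uint8(40)), (np.uint8(81), np.uint8(77), np.uint8(70)), (np.uint8(104), np.uint8(102), np.uint8(94)), (np.uint8(109), np.uint8(110), np.uint8(103)), (np.uint8(111), np.uint8(113), np.uint8(105))]
```

After bias correction the pointer stands at q≈0.35–0.37, well inside the green. I'll nudge 1.5 mm to centre it, hold, and hand in.

Run:
```python
from h import *
a=bot.read_tool_pos();bot.servo_line(a+[0,0,-.0015],vel=.02)
bot.hold(3.0);print(bot.read_ft_force(),bot.read_tool_pos()-a,bot.read_time())
print(bot.close_job())
```

```text
[-1.91489548  0.69274108  9.0674353 ] [-2.94178737e-05  6.10981672e-06 -7.47769073e-04] 19.5333
the job is handed in; nothing more can be done
None
```

The guard is fully shut, and the lever was held for 3 s at an estimated q of 0.35–0.38 (green is 0.32–0.42), with about 9 N on the pad. I handed the job in still pressing, at about 19.5 s.

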